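Sort the stray kitchen things into their bins

TASK

Sort the three stray things by kind: the lemon from under the shelf riser into the slatted wooden produce crate, the spice jar from under the riser into the blue jar caddy, standing upright on its floor, and the green peeler lengthwise into the white utensil tray, lying flat on its floor. Set each thing down rather than dropping it, never let the jar fall over, and leave the striped mug and the pepper mill where they stand.

Things in the scene. Friction and masses are not known exactly. Their poses are not given: they have to be found in the camera images.
- riser: Fixed oak shelf riser, 160 (x) x 360 (y) x 236 mm; board underside 220 mm above the worktop, on two dark steel rear posts (x +68, y +-160) with feet 8 mm high, x -13 to +77; front and sides open. Origin on the worktop under the board's centre, front edge (x -80) facing the robot's left. Lemon and jar stand 35 to 47 mm behind that edge, reached with the hand leaning out of it by 30 to 45 degrees.
- crate: Fixed produce crate of brown slatted wood, open on top, outside 140 (x) x 100 (y) x 40 mm, walls and floor about 5 mm. Origin at the centre of its underside.
- caddy: Fixed jar caddy of blue plastic, open on top, outside 140 (x) x 100 (y) x 40 mm, walls and floor 5 mm. Origin at the centre of its underside.
- tray: Fixed shallow utensil tray of white plastic, open on top, outside 100 (x) x 200 (y) x 30 mm, walls and floor 5 mm. Origin at the centre of its underside.
- lemon: Loose yellow lemon, 70 (its x, tip to tip) x 51 (y) x 52 mm, lying under the riser. Origin at its underside as it lies at the start.
- lemon_center (a point): Centre of the lemon, 26 mm above the lemon's origin; same axes as the lemon.
- jar: Loose spice jar standing upright under the riser, a round glass jar 41 mm in diameter and 105 mm tall with a dark cap (cap from 84 mm up), balancing about 55 mm up. Origin at the centre of its underside, z up the jar.
- peeler: Loose dark green vegetable peeler lying on the worktop, 170 (its x) x 25 (y) x 18 mm (z, up). Origin at the middle of its length at the underside; the handle, 24 mm wide and 17 mm thick, runs from x -85 to +20, the metal blade, 14 mm wide and 6 mm thick, to x +85. It balances near x -20.
- mug: Bystander: loose mug with black and white stripes, 86 mm across and 90 mm tall, with a handle at its side (120 mm overall), standing under the riser, deeper in than the gap between lemon and jar. Origin at the centre of the underside.
- mill: Bystander: loose dark wooden pepper mill, 58 mm in diameter, 170 mm tall, standing beyond the crate and the caddy. Origin at the centre of its underside.
There are look-alikes about, which are no part of the job. There is more than one size of the jar; the job needs the smallest.

How it is judged:
At the end, for the whole second after the job is handed in: Lemon within the walls of the wooden crate, centre 15 to 50 mm above its underside; jar on the floor of the blue caddy, within 0.15 rad of upright; peeler wholly inside the white tray along its length, within 0.15 rad of level; all three at rest and let go (x of lemon_center in the frame of crate between -0.065 and 0.065 m and y of lemon_center in the frame of crate between -0.045 and 0.045 m and z of lemon_center in the frame of crate between 0.015 and 0.05 m and x of jar in the frame of caddy between -0.062 and 0.062 m and y of jar in the frame of caddy between -0.042 and 0.042 m and z of jar in the frame of caddy between -0.003 and 0.012 m and angle between jar's own z axis and vertical below 0.15 rad and x of peeler in the frame of tray between -0.04 and 0.04 m and y of peeler in the frame of tray between -0.02 and 0.02 m and z of peeler in the frame of tray between -0.003 and 0.03 m and angle between peeler's own x axis and vertical between 1.42 and 1.72 rad and angle between the x axis of peeler and the y axis of tray, either way round below 0.42 rad and linear speed of each of lemon, jar, peeler below 0.03 m/s); the robot touches nothing.
It fails at once if the spice jar falls over (tilts more than 1.1 rad) (angle between jar's own z axis and vertical above 1.1 rad).
It fails at once if the striped mug is moved more than 30 mm (distance of mug from where it was at the start of the episode above 0.03 m).
It fails at once if the pepper mill is moved more than 30 mm (distance of mill from where it was at the start of the episode above 0.03 m).
It fails at once if the lemon, spice jar or peeler is dropped from more than about 40 mm (falls freely at over 0.9 m/s) ((linear speed of lemon above 0.9 m/s and contact force between anything else and lemon below 0.05 N) or (linear speed of jar above 0.9 m/s and contact force between anything else and jar below 0.05 N) or (linear speed of peeler above 0.9 m/s and contact force between anything else and peeler below 0.05 N)).
It also fails if it takes over 58 s, if anything falls off the work surface, if the arm or the gripper's body presses on something with over 40 N, if the wrist force passes 120 N, or if a joint passes its speed limit or range.

ROBOT

A 6-joint arm with a two-finger parallel gripper is mounted at the origin on a cart in front of the work surface, level with it; the furniture and walls round the work are solid. World frame = base frame: x ahead of the robot, y to its left, z up, the work surface at z = 0. Lengths are in m, angles in rad, forces in N, time in s.
With the tool pointing down it reaches from about 0.375 to 0.925 m from the base axis. Payload 5.7 kg.
Tool frame: the origin (TCP) lies on the mounting face of the last link; the fingertips stand 182 mm ahead of it and the grasp point (between the pads) lies 163 mm ahead of it; z points along the fingers, y is the line along which they close (so a half turn about z gives the same grasp; the last joint's range is limited). The gripper opens to 88 mm and grips with 3 to 60 N. Pads are 20 mm wide; open, the fingers measure 115 mm over their backs; the gripper's body (75 mm by 178 mm) begins 61 mm behind the grasp point.
Start: joints at [1.178, 0.359, 1.51, -0, 1.272, -0.115], TCP at [0.165, 0.577, 0.405] pointing down, gripper open.
Joint ranges: [-2.97, 2.97], [-1.01, 2.36], [0.21, 2.38], [-0.96, 4.11], [0.2, 2.71], [-2.98, 2.98]. Speed limits (rad/s): [2.39, 2.39, 3.14, 3.14, 3.14, 3.14].

INTERFACE

Orientations are given as a rotation vector (axis times angle).
In Python, from station import robot, sensors, cams gives the robot as it stands. Calls block until the motion is done:
- robot.move_to(position, orientation): joint-space move of the TCP to a pose.
- robot.move_l(position, v=0.15, orientation=None, f_stop=None): straight line of the TCP; orientation=None keeps the orientation; v is the mean speed in m/s. With f_stop (N) it stops when the force on the tool has changed by that much, and returns True; else False.
- robot.goto_joints(angles): joint-space move.
- robot.set_gripper(opening): opening from 0.0 (shut) to 1.0 (fully open); the grip force is fixed at half the most; returns when the fingers have stopped.
- robot.pause(seconds).
- robot.inverse_kinematics(position, orientation): joint angles nearest the present ones, or None.
- sensors.observe(): the state.
- cams.snapshot(name): name is "side" or "top" or "wrist"; returns a dict with "image" (420x560x3 uint8, red, green, blue), "K" (3x3 intrinsics, pixels), "D" ([k1, k2, p1, p2, k3] as OpenCV has them; the pictures are not rectified), "xyz" and "orientation" of the camera in the world; the wrist camera has in their place "hand_eye" (4x4, takes a point from camera to tool coordinates, whose origin is the TCP and whose axes are the flange's). Camera axes: x right, y up, looking along -z (the intrinsics and any distortion apply to the point x, -y, -z); pixel columns grow to the right and rows downward; lengths in m; the calibration is good to about 2 mm. A picture is of the moment at which its call begins: read the wrist's pose just before it. There is no depth.
A pose or a line that the arm cannot do raises robot.MotionError and nothing moves.
- robot.job_done(): hands the job in; it is judged then, once.
Trained networks look in a picture, given as the dict that the camera call returned (one of the last four; its "shot" number tells which), for a name from the list of things; names that differ only in an ending like _2 or _b are one class to them, and where a whole thing is asked for, a point or a joint stands for the part that bears it (a point fixed in the world has none). Each returns a list of dicts, best first, with "conf" (0 to 1); they miss things now and then, are a little off and sometimes report something else, mostly with a low value. They report only what shows in the picture. A call takes as long as a camera call. They do not tell look-alikes from the thing itself.
- cams.boxes_of(picture, target): "uv" ([column, row] in pixels, amid what is visible of it).
- cams.silhouettes(picture, target): "pixels" (420x560 bool, what is visible of it) and "uv" ([column, row] in pixels, amid what is visible of it).
The state is a dict: "t": time; "joint_pos": joint angles; "qvel": joint speeds; "tau": joint torques, N m; "eef_pos": TCP position; "tool_rot": TCP orientation; "wrist_force": force on the tool from outside, world axes, zero at the start; "wrist_torque": the same for the moment, N m; "opening": opening from 0.0 (shut) to 1.0 (fully open); "grasp_force": force on a finger pad.
Only numpy, scipy, OpenCV 4.12 (cv2) and the standard library are available. Lean on these libraries where they do the work, as an engineer would, in place of code of your own. Each camera call takes 0.05 s, during which the arm holds its last target. There are 200 camera calls.

## Working session

There is one attempt and no reset: what is moved stays moved. The work goes in short steps, each a Python script; the robot and the scene stay as the last script left them, time stands still between calls to the robot, and variables do not carry over. Pictures are saved under pics/ and viewed, at most 10 in all, crops included, and the job is handed in when it is done.

```bash
ls; mkdir -p pics; cat > h.py <<'E'
import numpy as np, cv2
from scipy.spatial.transform import Rotation as R
from station import robot, sensors, cams
def cam(p, st=None):
    if 'hand_eye' in p:
        T=np.eye(4);T[:3,:3]=R.from_rotvec(st['tool_rot']).as_matrix();T[:3,3]=st['eef_pos'];T=T@np.array(p['hand_eye']);return T[:3,:3],T[:3,3]
    o=np.array(p['orientation'],float)
    M=o if o.shape==(3,3) else R.from_rotvec(o).as_matrix()
    return M,np.array(p['xyz'])
def ray(p,uv,st=None):
    M,c=cam(p,st)
    n=cv2.undistortPoints(np.array(uv,float).reshape(-1,1,2),np.array(p['K'],float),np.array(p['D'],float)).reshape(-1,2)
    d=np.c_[n[:,0],-n[:,1],-np.ones(len(n))]@M.T
    return c,d
def at_z(p,uv,z,st=None):
    c,d=ray(p,uv,st); return c+d*((z-c[2])/d[:,2])[:,None]
def proj(p,X,st=None):
    M,c=cam(p,st); q=(np.atleast_2d(X)-c)@M; q=q*[1,-1,-1]
    return cv2.projectPoints(q.reshape(-1,1,3),np.zeros(3),np.zeros(3),np.array(p['K'],float),np.array(p['D'],float))[0].reshape(-1,2)
def save(p,n): cv2.imwrite('pics/'+n+'.png',p['image'][:,:,::-1])
E
python3 - <<'E'
from h import *
print(sensors.observe())
for n in ['top','side']:
    p=cams.snapshot(n);save(p,n);print(n,p['xyz'],p['orientation'],p['D'])
    for t in ['riser','crate','caddy','tray','lemon','jar','peeler','mug','mill']:
        print(t,[(np.round(b['uv']),round(b['conf'],2)) for b in cams.boxes_of(p,t)])
E
cd pics; python3 -c "
import cv2,numpy as np
cv2.imwrite('both.png',cv2.resize(np.hstack([cv2.imread('top.png'),cv2.imread('side.png')]),(800,300)))"
```

```text
pics
{'t': 0.0, 'joint_pos': array([ 1.17788116e+00,  3.59480964e-01,  1.51145432e+00,  7.36493003e-06,
        1.27246190e+00, -1.15063459e-01]), 'qvel': array([ 0.00024863,  0.00101087, -0.00150638, -0.00049459, -0.00073753,
       -0.00024884]), 'tau': array([-1.18673037e-03, -5.15365362e+01, -2.70729411e+01,  6.74122106e-02,
        3.46095487e-02, -1.22881825e-04]), 'eef_pos': array([0.164418  , 0.57665185, 0.40381527]), 'tool_rot': array([-4.34985344e-01, -3.11086694e+00,  2.74042519e-03]), 'wrist_force': array([ 0.64318718, -0.27733374, -0.15939802]), 'wrist_torque': array([-0.02056058, -0.03898283,  0.01751918]), 'grasp_force': 0.0, 'opening': 1.0020145399355187}
top [0.12262561 0.24049898 1.08245153] [ 0.26755645 -0.47932168 -2.06760927] [-0.13952543  0.          0.          0.          0.        ]
riser [(array([382., 125.]), 0.63), (array([357., 167.]), 0.61)]
crate [(array([320., 233.]), 0.88)]
caddy [(array([282., 182.]), 0.78)]
tray [(array([252., 286.]), 0.9)]
lemon [(array([319., 231.]), 0.68), (array([371., 195.]), 0.66)]
jar [(array([418., 238.]), 0.93), (array([306., 108.]), 0.83), (array([338., 145.]), 0.81), (array([251., 284.]), 0.73)]
peeler [(array([179., 322.]), 0.87)]
mug [(array([360., 164.]), 0.66)]
mill [(array([254., 137.]), 0.58), (array([370., 198.]), 0.16)]
side [0.49177028 0.9653793  1.04498034] [ 0.04360999 -1.15339953 -2.86813314] [-0.07960314  0.          0.          0.          0.        ]
riser [(array([306., 107.]), 0.9), (array([263., 200.]), 0.27)]
crate [(array([315., 196.]), 0.56)]
caddy [(array([264., 200.]), 0.94)]
tray [(array([323., 254.]), 0.85), (array([309., 160.]), 0.53)]
lemon [(array([308., 164.]), 0.49)]
jar [(array([359., 150.]), 0.57), (array([266., 161.]), 0.43), (array([322., 252.]), 0.37)]
peeler []
mug [(array([282., 145.]), 0.84), (array([309., 162.]), 0.69)]
mill []
```

View pics/top.png

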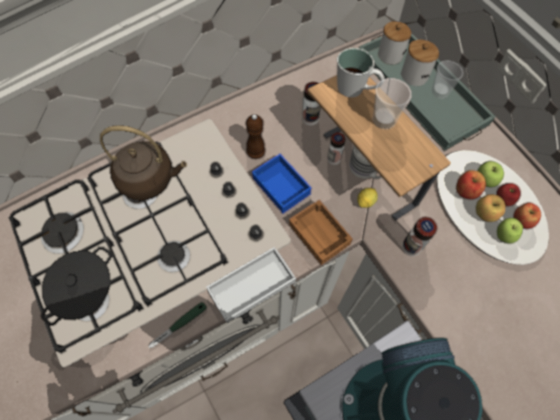

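View pics/side.png

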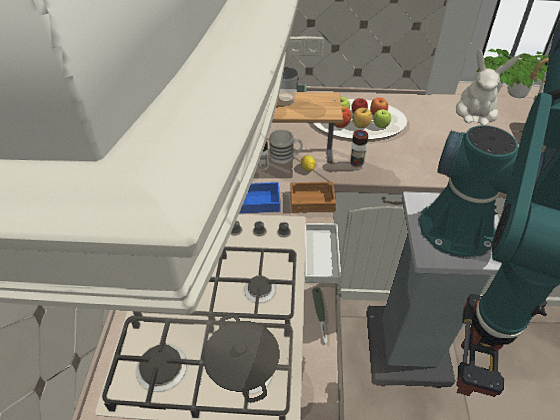

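The top view shows the crate (320,232), caddy (281,182), tray (250,284), peeler (179,325; handle end at upper right), lemon (368,198), riser board running (310,90)–(445,165), a jar just in front of its edge (338,148), and other jars at (312,103) and (418,235). The side view shows a hood over the stove. Next I'll turn these into positions.

```bash
python3 - <<'E'
from h import *
p=cams.snapshot('top')
for t,z in [('crate',.04),('caddy',.04),('tray',.03),('peeler',.009),('lemon',.026),('jar',.05),('mug',.05),('mill',.08),('riser',.236)]:
    for s in cams.silhouettes(p,t)[:4]:
        m=s['pixels'].astype(np.uint8); 
        c=max(cv2.findContours(m,0,2)[0],key=cv2.contourArea)
        P=at_z(p,c.reshape(-1,2),z)[:,:2]
        r=cv2.minAreaRect((P*1000).astype(np.float32)); 
        print(t,np.round(s['uv']),round(s['conf'],2),m.sum(),'rect c',np.round(r[0]),'size',np.round(r[1]),'ang',round(r[2]), np.round(cv2.boxPoints(r)).tolist())
for n,uv,z in [('board',[[310,85],[405,188],[447,160],[358,72]],.236),('caps',[[337,136],[312,90],[427,226]],.105),('jarbases',[[334,161],[312,122],[408,249]],0),('peel',[[151,346],[206,308]],.01),('mill base',[[257,155],[256,118]],.0),('post foot',[[398,217]],0)]:
    print(n,np.round(at_z(p,uv,z)[:,:2],3).tolist())
im=p['image'][60:270,260:470]
cv2.imwrite('pics/c1.png',cv2.resize(im,None,fx=2.85,fy=2.85,interpolation=cv2.INTER_CUBIC)[:,:,::-1])
E
```

```text
crate [319. 235.] 0.67 2247 rect c [449. -90.] size [149. 112.] ang 5 [[370.0, -40.0], [380.0, -152.0], [528.0, -139.0], [518.0, -27.0]]
crate [283. 185.] 0.53 2059 rect c [625. -80.] size [158. 115.] ang 5 [[541.0, -30.0], [552.0, -144.0], [710.0, -129.0], [699.0, -15.0]]
caddy [282. 182.] 0.85 1968 rect c [626. -80.] size [154. 113.] ang 7 [[542.0, -33.0], [557.0, -146.0], [710.0, -126.0], [695.0, -14.0]]
tray [251. 286.] 0.68 3504 rect c [422. 130.] size [111. 209.] ang 0 [[366.0, 235.0], [367.0, 25.0], [478.0, 26.0], [477.0, 235.0]]
peeler [183. 320.] 0.73 559 rect c [428. 334.] size [ 26. 169.] ang 9 [[402.0, 416.0], [427.0, 249.0], [454.0, 253.0], [428.0, 420.0]]
peeler [362. 168.] 0.17 469 rect c [ 569. -310.] size [108.  57.] ang 6 [[512.0, -288.0], [518.0, -345.0], [626.0, -333.0], [619.0, -276.0]]
lemon [369. 195.] 0.86 340 rect c [ 472. -260.] size [51. 68.] ang 30 [[433.0, -244.0], [467.0, -303.0], [511.0, -277.0], [477.0, -218.0]]
lemon [384. 123.] 0.33 10078 rect c [ 668. -444.] size [570. 338.] ang 2 [[378.0, -284.0], [388.0, -621.0], [958.0, -604.0], [948.0, -267.0]]

[... 563 characters left out ...]
4. 136.] 0.79 721 rect c [768. -81.] size [ 52. 146.] ang 63 [[691.0, -71.0], [821.0, -138.0], [845.0, -92.0], [715.0, -25.0]]
riser [250. 284.] 0.74 3364 rect c [363. 151.] size [ 87. 166.] ang 1 [[318.0, 234.0], [322.0, 67.0], [408.0, 69.0], [404.0, 236.0]]
riser [384. 124.] 0.6 10051 rect c [ 560. -307.] size [458. 272.] ang 2 [[326.0, -180.0], [336.0, -452.0], [794.0, -435.0], [784.0, -163.0]]
board [[0.733, -0.228], [0.377, -0.248], [0.385, -0.381], [0.708, -0.36]]
caps [[0.638, -0.264], [0.809, -0.295], [0.304, -0.305]]
jarbases [[0.625, -0.26], [0.776, -0.282], [0.298, -0.276]]
peel [[0.414, 0.412], [0.43, 0.253]]
mill base [[0.757, -0.079], [0.876, -0.143]]
post foot [[0.386, -0.31]]
```

View pics/c1.png

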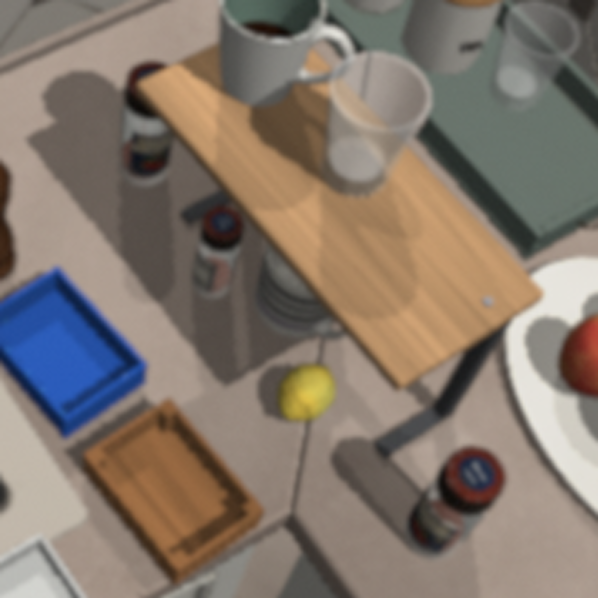

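The crop shows the small jar (crop 218,250), the lemon (crop 305,392) and the mug behind the gap with its handle toward the lemon side. The larger jars stand outside the riser. I'll refine by fitting models of known size to the silhouettes and check that the grasps are reachable.

```bash
cat >> h.py <<'E'
from scipy.optimize import minimize
def box(a,b,h): return np.array([[x,y,z] for x in(-a/2,a/2) for y in(-b/2,b/2) for z in(0,h)])
def cyl(r,h): t=np.linspace(0,2*np.pi,24); return np.array([[r*np.cos(a),r*np.sin(a),z] for a in t for z in(0,h)])
def ell(a,b,c):
    u=np.random.RandomState(0).randn(400,3);u/=np.linalg.norm(u,axis=1)[:,None];return u*[a/2,b/2,c/2]+[0,0,c/2]
SH=dict(crate=box(.14,.1,.04),caddy=box(.14,.1,.04),tray=box(.1,.2,.03),jar=cyl(.0205,.105),jar_m=cyl(.025,.125),lemon=ell(.07,.051,.052),mill=cyl(.026,.17),
 peeler=np.array([[x,y*w/2,z] for x,w,h in((-.085,.018,.015),(-.06,.024,.017),(.02,.022,.016),(.085,.014,.006)) for y in(-1,1) for z in(0,h)]))
def mask(p,S,q,st=None):
    X=S@R.from_euler('z',q[2]).as_matrix().T+[q[0],q[1],0]
    uv=proj(p,X,st); m=np.zeros((840,1120),np.uint8)
    cv2.fillPoly(m,[cv2.convexHull((uv*2+.5).astype(np.int32))],1); return m
def fit(views,S,q0,rot=True):
    big=[(p,cv2.resize(m.astype(np.uint8),(1120,840),interpolation=0),st) for p,m,st in views]
    def cost(v):
        q=np.array([v[0]/100,v[1]/100,v[2]/10 if rot else q0[2]]); s=0
        for p,m,st in big:
            k=mask(p,S,q,st); s+=1-(k&m).sum()/max(1,(k|m).sum())
        return s/len(big)
    v0=np.array([q0[0]*100,q0[1]*100,q0[2]*10])
    r=minimize(cost,v0,method='Nelder-Mead',options=dict(initial_simplex=v0+np.vstack([np.zeros(3),np.diag([1.5,1.5,2])]),xatol=.01,fatol=1e-4))
    return np.array([r.x[0]/100,r.x[1]/100,r.x[2]/10]),1-r.fun
def near(p,t,X,st=None):
    u=proj(p,X,st)[0]; L=cams.silhouettes(p,t)
    L=[l for l in L if np.linalg.norm(np.array(l['uv'])-u)<40]
    return min(L,key=lambda l:np.linalg.norm(np.array(l['uv'])-u))['pixels'] if L else None
def rv(yaw,lean):
    """tool z down leaning; horizontal approach dir = -y rotated by yaw; closing line along x rotated by yaw"""
    z=np.array([0,-np.sin(lean),-np.cos(lean)]); y=np.array([1.,0,0]); x=np.cross(y,z)
    return R.from_euler('z',yaw)*R.from_matrix(np.c_[x,y,z])
def tcp(g,r): return np.array(g)-.163*r.as_matrix()[:,2]
E
python3 - <<'E'
from h import *
G=dict(crate=(.445,-.09,.08),caddy=(.618,-.08,.1),tray=(.42,.13,0),jar=(.628,-.264,0),lemon=(.472,-.26,-1.05),peeler=(.422,.333,1.67),mill=(.77,-.083,0))
pt=cams.snapshot('top'); 
for n,q in G.items():
    m=near(pt,n,[*q[:2],.03])
    if m is None: print(n,'none');continue
    f,s=fit([(pt,m,None)],SH[n],q); print(n,np.round(f,4),round(s,3))
ps=cams.snapshot('side')
for n in ('crate','caddy','tray','lemon'):
    m=near(ps,n,[*G[n][:2],.03])
    if m is not None: f,s=fit([(ps,m,None)],SH[n],G[n]); print('side',n,np.round(f,4),round(s,3))
q0=sensors.observe()['joint_pos']
for nm,g,y,l in [('lemon',(.472,-.262,.028),.3,.65),('jar',(.63,-.268,.065),0,.65),('caddy',(.62,-.08,.07),0,.65),('crate',(.445,-.09,.035),0,.65),('peel',(.424,.313,.022),.1,0),('tray',(.42,.11,.027),0,0),('view',(.55,-.22,.07),0,.6)]:
    for fl in (0,np.pi):
        r=rv(y,l)*R.from_euler('z',fl); t=tcp(g,r)
        if nm=='view': t=tcp(g,r)-.2*r.as_matrix()[:,2]
        j=robot.inverse_kinematics(t,r.as_rotvec()); print(nm,round(fl,1),None if j is None else np.round(j,2))
r=rv(0,0)
E
```

```text
crate [ 0.4549 -0.0959  0.0846] 0.972
caddy [ 0.6304 -0.0866  0.0914] 0.962
tray [0.4251 0.1279 0.0159] 0.957
jar [ 0.6327 -0.2667  0.2   ] 0.768
lemon [ 0.4718 -0.2622 -1.1266] 0.912
peeler [0.43   0.3336 1.7296] 0.617
mill [ 0.762  -0.0808  0.1906] 0.736
side crate [ 0.4553 -0.0971  0.0785] 0.928
side caddy [ 0.6275 -0.086   0.0743] 0.746
side tray [0.4239 0.1278 0.019 ] 0.973
side lemon [ 0.4711 -0.2584 -1.2741] 0.824
lemon 0 None
lemon 3.1 None
jar 0 [-0.19  0.7   1.64 -0.87  0.89  0.41]
jar 3.1 [-0.19  0.7   1.64 -0.87  0.89 -2.73]
caddy 0 [ 0.11  0.69  1.63 -0.76  1.06  0.58]
caddy 3.1 [ 0.11  0.69  1.63 -0.76  1.06 -2.56]
crate 0 [ 0.13  0.63  2.04 -0.94  0.83  0.91]
crate 3.1 [ 0.13  0.63  2.04 -0.94  0.83 -2.23]
peel 0 [ 0.5   0.56  1.87 -0.    0.72  0.4 ]
peel 3.1 [ 0.5   0.56  1.87 -0.    0.72 -2.74]
tray 0 [ 0.1   0.47  2.07 -0.    0.6   0.1 ]
tray 3.1 None
view 0 [ 0.05  0.37  1.68 -0.65  1.2   0.33]
view 3.1 [ 0.05  0.37  1.68 -0.65  1.2  -2.81]
```

```bash
python3 - <<'E'
from h import *
r=rv(.1,0); robot.move_to(tcp((.424,.29,.2),r),r.as_rotvec())
st=sensors.observe(); p=cams.snapshot('wrist'); save(p,'w1'); print(np.round(p['hand_eye'],3).tolist())
m=near(p,'peeler',[.43,.33,.01],st)
if m is not None:
    f,s=fit([(p,m,st)],SH['peeler'],(.428,.333,1.68)); print(f,s,m.sum())
    c=max(cv2.findContours(m.astype(np.uint8),0,2)[0],key=cv2.contourArea)
    rr=cv2.minAreaRect((at_z(p,c.reshape(-1,2),.008,st)[:,:2]*1000).astype(np.float32)); print(rr)
for b in cams.silhouettes(p,'tray')[:1]: print(b['uv'],fit([(p,b['pixels'],st)],SH['tray'],(.424,.128,.017)))
print(st['t'],st['eef_pos'])
for nm,g,y,l,ro in [(n,g,y,l,ro) for n,g in (('lemon',(.472,-.262,.03)),('crate',(.455,-.1,.04))) for y in(0,.15,-.15) for l in(.52,.58,.65) for ro in (0,.3,-.3)]:
    q=rv(y,l)*R.from_euler('z',ro); ok=[robot.inverse_kinematics(tcp(g,q)-d*q.as_matrix()[:,2],q.as_rotvec()) is not None for d in(0,.08,.12)]; print(nm,y,l,ro,ok, np.round(q.as_matrix()[:,1],2)) if all(ok) else 0
E
```

```text
[[-0.0, 0.962, 0.272, 0.076], [1.0, -0.0, 0.001, 0.0], [0.001, 0.272, -0.962, 0.021], [0.0, 0.0, 0.0, 1.0]]
[0.42925789 0.33536236 1.72448083] 0.827629698141764 2521
((428.0228271484375, 337.0573425292969), (26.769662857055664, 170.1208953857422), 9.564967155456543)
[271.3, 286.2] (array([0.42641985, 0.13045257, 0.02079456]), np.float64(0.7129785489231301))
3.6 [0.42379312 0.29069826 0.36315495]
lemon -0.15 0.52 0 [True, True, True] [ 0.99 -0.15  0.  ]
lemon -0.15 0.52 0.3 [True, True, True] [ 0.91 -0.4   0.15]
lemon -0.15 0.52 -0.3 [True, True, True] [ 0.98  0.11 -0.15]
lemon -0.15 0.58 0 [True, True, True] [ 0.99 -0.15  0.  ]
lemon -0.15 0.58 0.3 [True, True, True] [ 0.91 -0.39  0.16]
lemon -0.15 0.58 -0.3 [True, True, True] [ 0.98  0.1  -0.16]
crate 0 0.52 0 [True, True, True] [1. 0. 0.]
crate 0 0.52 0.3 [True, True, True] [ 0.96 -0.26  0.15]
crate 0 0.52 -0.3 [True, True, True] [ 0.96  0.26 -0.15]
crate 0 0.58 0 [True, True, True] [1. 0. 0.]
crate 0 0.58 0.3 [True, True, True] [ 0.96 -0.25  0.16]
crate 0 0.58 -0.3 [True, True, True] [ 0.96  0.25 -0.16]
crate 0 0.65 0 [True, True, True] [1. 0. 0.]
crate 0 0.65 0.3 [True, True, True] [ 0.96 -0.24  0.18]
crate 0 0.65 -0.3 [True, True, True] [ 0.96  0.24 -0.18]
crate 0.15 0.52 0 [True, True, True] [ 0.99  0.15 -0.  ]
crate 0.15 0.52 0.3 [True, True, True] [ 0.98 -0.11  0.15]
crate 0.15 0.52 -0.3 [True, True, True] [ 0.91  0.4  -0.15]
crate -0.15 0.52 0 [True, True, True] [ 0.99 -0.15  0.  ]
crate -0.15 0.52 0.3 [True, True, True] [ 0.91 -0.4   0.15]
crate -0.15 0.52 -0.3 [True, True, True] [ 0.98  0.11 -0.15]
crate -0.15 0.58 0 [True, True, True] [ 0.99 -0.15  0.  ]
crate -0.15 0.58 0.3 [True, True, True] [ 0.91 -0.39  0.16]
crate -0.15 0.58 -0.3 [True, True, True] [ 0.98  0.1  -0.16]
crate -0.15 0.65 0 [True, True, True] [ 0.99 -0.15 -0.  ]
crate -0.15 0.65 0.3 [True, True, True] [ 0.91 -0.38  0.18]
crate -0.15 0.65 -0.3 [True, True, True] [ 0.98  0.09 -0.18]
```

View pics/w1.png

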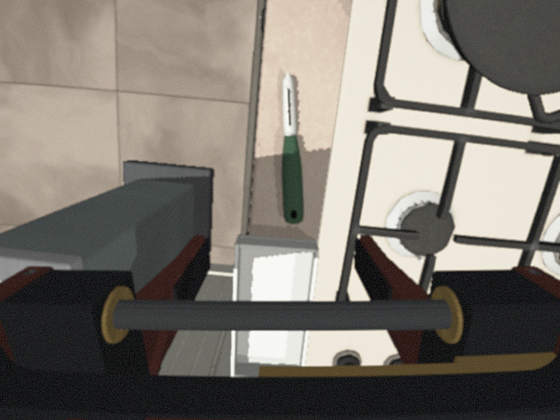

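The wrist view shows the peeler (290,150), with its handle (292,215) toward the tray and the blade at (288,80). The fit agrees with the top view, so I'll grasp and place it.

```bash
python3 - <<'E'
from h import *
r=rv(.16,0); g=np.array((.4312,.3163,.0225)); robot.set_gripper(.55)
robot.move_to(tcp(g+[0,0,.06],r),r.as_rotvec())
print(robot.move_l(tcp(g,r),.1,f_stop=15))
robot.set_gripper(0.); o=sensors.observe(); print(o['opening'],o['grasp_force'],o['t'],o['eef_pos'])
robot.move_l(tcp(g+[0,0,.09],r),.15)
r2=rv(.018,0); t=np.array((.426,.109,.0285))
robot.move_l(tcp(t+[0,0,.08],r2),.15,orientation=r2.as_rotvec())
o=sensors.observe(); print(o['opening'],o['grasp_force'],o['t'])
p=cams.snapshot('top'); save(p,'t2')
E
python3 -c "
import cv2;a=cv2.imread('pics/t2.png')[200:370,150:350];cv2.imwrite('pics/t2c.png',cv2.resize(a,None,fx=3,fy=3))"
```

```text
False
0.24626242237816284 29.9903602329141 6.3667 [0.43134763 0.31638066 0.1857714 ]
0.24977894923721586 29.989472422712424 8.65
```

```bash
python3 - <<'E'
from h import *
r2=rv(.018,0); t=np.array((.426,.109,.0285))
print(robot.move_l(tcp(t,r2),.08,f_stop=8)); o=sensors.observe(); print(o['opening'],o['eef_pos']-tcp(t,r2))
robot.set_gripper(.6); robot.move_l(tcp(t+[0,0,.1],r2),.2)
r=rv(0,.6); z=r.as_matrix()[:,2]
robot.move_to(tcp((.50,-.08,.2),r),r.as_rotvec()); robot.set_gripper(.85)
st=sensors.observe(); p=cams.snapshot('wrist'); save(p,'w3'); print(st['t'],st['eef_pos'])
p2=cams.snapshot('top'); save(p2,'t3'); m=near(p2,'peeler',[.426,.129,.01])
if m is not None: print('peeler',fit([(p2,m,None)],SH['peeler']+[0,0,.005],(.426,.129,1.59)))
for n,q in dict(lemon=(.472,-.262,-1.15),jar=(.632,-.267,0)).items():
    for pp,s in((p,st),(p2,None)):
        m=near(pp,n,[*q[:2],.03],s)
        print(n, None if m is None else (m.sum(),fit([(pp,m,s)],SH[n],q)))
for b in cams.boxes_of(p,'mug'): print('mug',b['uv'],b['conf'],at_z(p,b['uv'],.045,st))
E
```

```text
False
0.2464314741784363 [2.58370242e-04 4.78296606e-05 2.85186299e-04]
12.5833 [0.49995286 0.01205406 0.33460149]
lemon (np.int64(1205), (array([ 0.4724727 , -0.25851573, -1.36729331]), np.float64(0.9482008699090549)))
lemon None
jar (np.int64(2202), (array([ 0.63423002, -0.26215182,  0.04003459]), np.float64(0.864712847838958)))
jar None
mug [323.8, 253.7] 0.83 [[ 0.56432069 -0.32480779  0.045     ]]
```

View pics/w3.png

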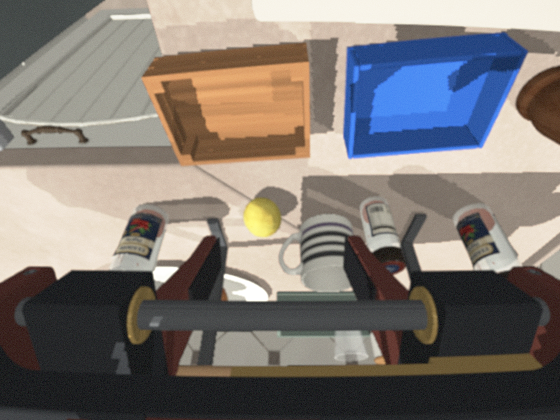

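View pics/t3.png

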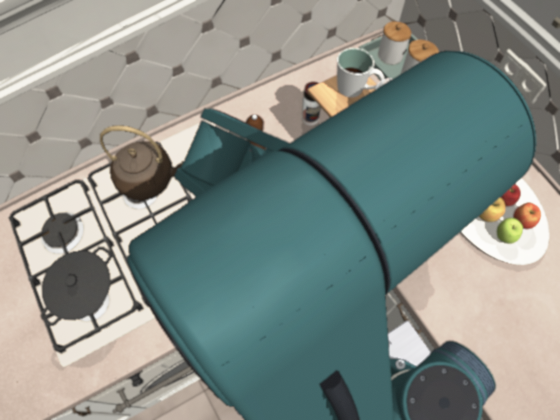

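The wrist view shows the lemon (262,217), the mug (325,255) with its handle at (288,255) clear of the finger path, and the jar (382,235). The wrist camera puts the lemon at (.472,-.259) and the jar at (.634,-.262), which matches the top view. The arm blocks the top view. Lemon next.

```bash
python3 - <<'E'
from h import *
r=rv(-.15,.54)*R.from_euler('z',-.2); z=r.as_matrix()[:,2]; print(r.as_matrix()[:,1])
g=np.array((.472,-.2595,.031)); c=np.array((.455,-.097,.039))
robot.move_to(tcp(g-.12*z,r),r.as_rotvec())
print(robot.move_l(tcp(g,r),.12,f_stop=12))
robot.set_gripper(0.); o=sensors.observe(); print(o['opening'],o['grasp_force'],o['t'])
robot.move_l(tcp(g-.11*z,r),.12)
o=sensors.observe(); print(o['opening'],o['grasp_force'])
robot.move_l(tcp(c+[0,0,.07],r),.2)
print(robot.move_l(tcp(c,r),.1,f_stop=8)); o=sensors.observe(); print(o['opening'],o['grasp_force'],o['t'],o['eef_pos']-tcp(c,r))
E
```

```text
[ 0.99452581  0.02202768 -0.10214305]
False
0.5622475095873148 29.89226712481468 15.275
0.5583770666461095 29.882770803087624
False
0.5598835694554523 29.8828181612771 17.8917 [ 0.00019886 -0.00013766  0.0001853 ]
```

```bash
python3 - <<'E'
from h import *
r=rv(-.15,.54)*R.from_euler('z',-.2); z=r.as_matrix()[:,2]; c=np.array((.455,-.097,.035))
print(robot.move_l(tcp(c,r),.05,f_stop=5)); robot.set_gripper(.75); robot.move_l(tcp(c-.1*z,r),.2)
r=rv(0,.6); z=r.as_matrix()[:,2]
robot.move_to(tcp((.60,-.10,.2),r),r.as_rotvec()); robot.set_gripper(.72)
st=sensors.observe(); p=cams.snapshot('wrist'); save(p,'w4'); print(st['t'])
for n,q in dict(lemon=(.455,-.097,-1.3),jar=(.634,-.263,0)).items():
    m=near(p,n,[*q[:2],.04],st); print(n, None if m is None else (m.sum(),fit([(p,m,st)],SH[n],q)))
    if n=='lemon' and m is not None: v=np.argwhere(m).mean(0)[::-1]; print(at_z(p,v,.031,st))
g=np.array((.635,-.262,.062)); t=np.array((.605,-.087,.068))
for a in (g-.13*z,g,g+[0,.14,.1],t+[0,0,.08],t): print(robot.inverse_kinematics(tcp(a,r),r.as_rotvec()) is not None)
E
```

```text
False
20.275
lemon (np.int64(3437), (array([ 0.45299526, -0.09908623, -1.34178822]), np.float64(0.942336979094559)))
[[ 0.45457524 -0.09394007  0.031     ]]
jar (np.int64(2414), (array([ 0.63396613, -0.2633549 ,  0.06648063]), np.float64(0.9264705882352942)))
True
True
True
True
True
```

View pics/w4.png

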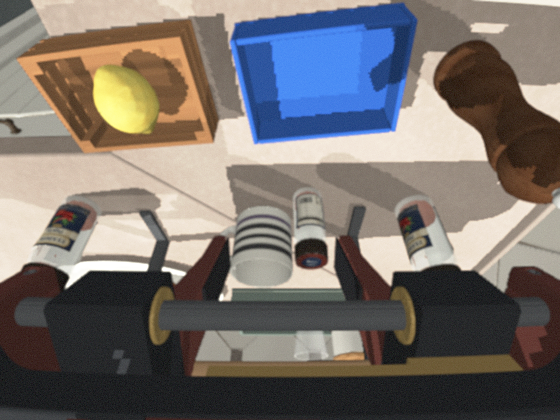

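The lemon (127,98) lies in the crate at about (.454,-.097). The jar refits to (.634,-.2635), and the mug's edge is about 7 mm clear of my left finger. I'll take the jar with a slight yaw away from the mug.

```bash
python3 - <<'E'
from h import *
r=rv(-.12,.6); z=r.as_matrix()[:,2]
g=np.array((.635,-.262,.062)); t=np.array((.605,-.087,.068))
robot.move_to(tcp(g-.13*z,r),r.as_rotvec())
print(robot.move_l(tcp(g,r),.1,f_stop=6))
o=sensors.observe(); print(o['eef_pos']-tcp(g,r))
robot.set_gripper(0.); o=sensors.observe(); print(o['opening'],o['grasp_force'],o['t'])
robot.move_l(tcp(g+[0,0,.012],r),.06)
robot.move_l(tcp(g+[0,.07,.075],r),.12); robot.move_l(tcp(t+[0,0,.07],r),.12)
o=sensors.observe(); print(o['opening'],o['grasp_force'],o['t'])
print(robot.move_l(tcp(t+[0,0,.004],r),.08,f_stop=8),robot.move_l(tcp(t-[0,0,.004],r),.02,f_stop=4)); o=sensors.observe(); print(o['opening'],o['eef_pos']-tcp(t,r),o['wrist_force'])
p=cams.snapshot('side');save(p,'s5')
E
```

```text
False
[0.00037761 0.00030055 0.0006455 ]
0.4564527872758639 29.91993248462677 22.8583
0.45665351589518893 29.92217928171158 25.2
False True
0.4599236887311006 [ 7.16728847e-05  5.22285579e-05 -1.27099202e-03] [-0.62425648  1.67310492  3.56643787]
```

```bash
python3 - <<'E'
from h import *
r=rv(-.12,.6); z=r.as_matrix()[:,2]
robot.set_gripper(.72); e=sensors.observe()['eef_pos']
robot.move_l(e-.15*z,.15); robot.goto_joints([1.178,.359,1.51,0,1.272,-.115]); robot.pause(.5)
p=cams.snapshot('top');save(p,'t6'); print(sensors.observe()['t'])
for n,q,dz in (('jar',(.605,-.087,0),.005),('lemon',(.455,-.097,-1.3),.005),('peeler',(.426,.129,1.59),.005),('mill',(.762,-.081,0),0)):
    m=near(p,n,[*q[:2],.04]); print(n, None if m is None else (m.sum(),fit([(p,m,None)],SH[n]+[0,0,dz],q)))
a=p['image'][80:320,200:460]; cv2.imwrite('pics/t6c.png',cv2.resize(a,None,fx=2.4,fy=2.4,interpolation=cv2.INTER_CUBIC)[:,:,::-1])
E
```

```text
31.45
jar (np.int64(405), (array([ 0.60310139, -0.08908252,  0.13471874]), np.float64(0.8503937007874016)))
lemon (np.int64(395), (array([ 0.45445502, -0.09863236, -1.26628775]), np.float64(0.9273479031305375)))
peeler (np.int64(459), (array([0.42389633, 0.12583698, 1.5851121 ]), np.float64(0.6781226903178122)))
mill (np.int64(776), (array([ 0.74977599, -0.07272957,  0.12133436]), np.float64(0.7715019255455713)))
```

View pics/t6c.png

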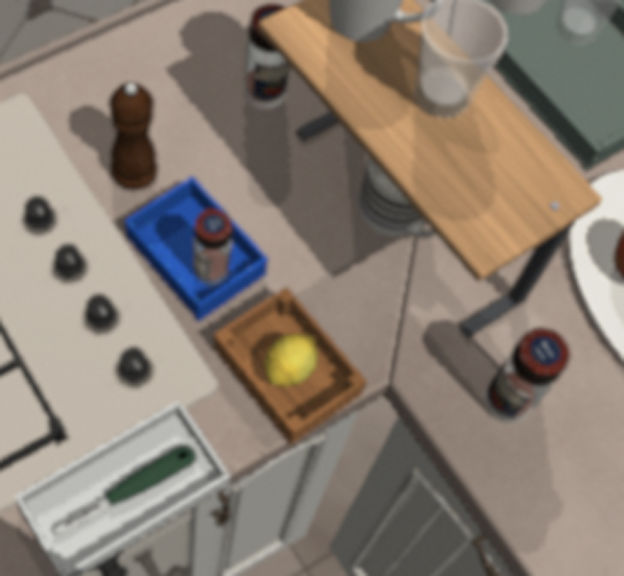

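The crop shows the jar upright in the caddy (212,245), the lemon in the crate (291,358), the peeler lengthwise inside the tray (120,490), and the mug and mill where they stood. I'm handing in the job.

```bash
python3 -c "
from h import *
print(robot.job_done())"
```

```text
the job is handed in; nothing more can be done
None
```

The job is handed in at about 31 s; the final top view showed the lemon in the crate, the jar upright in the caddy and the peeler lengthwise in the tray, with no visible movement of the mug or mill, but no verdict was returned.

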